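# Put the egg-ring tray away and click the bin shut

### The arm

A 6-joint arm with a two-finger parallel gripper is mounted at the origin on the work surface. World frame = base frame: x ahead of the robot, y to its left, z up, the work surface at z = 0. Lengths are in m, angles in rad, forces in N, time in s.
With the tool pointing down it reaches from about 0.4 to 0.825 m from the base axis. Payload 7 kg.
Tool frame: the origin (TCP) lies at the very end of the fingers, on their centre line; the grasp point (between the pads) lies 19 mm behind it (ctrl.grasp_offset is the distance from the TCP to the grasp point, in m); z points along the fingers, y is the direction in which the jaws open and shut (so a half turn about z gives the same grasp; the last joint's range is limited). The gripper opens to 85 mm and grips with 20 to 120 N. Pads are 22 mm wide; open, the fingers measure 114 mm over their backs; the gripper's body (76 mm by 85 mm) begins 54 mm behind the grasp point. The pads swing forward as they close: fully open they stand 13 mm farther back than shut.
Start: joints at [-0.861, 0.359, 0.012, 0, -1.224, -0.288], TCP at [0.276, -0.616, 0.231] pointing down, gripper open.
Joint ranges: [-3.07, 3.07], [-1.43, 2.12], [-1.02, 1.25], [-3.03, 1.67], [-3.05, -0], [-3.03, 3.03]. Speed limits (rad/s): [2.39, 2.39, 3.01, 3.14, 3.14, 3.14].

### API

Orientations are given as [roll, pitch, yaw] about the fixed x, y, z axes, in that order (R = Rz(yaw) Ry(pitch) Rx(roll)).
In Python, from station import state, eyes, job_done, ctrl gives the robot as it stands.
- The arm moves only by the tool arm_command, never from a script. Its argument "rows" is a list that holds one entry, the list of rows, each a list of 7 numbers: the turn, a rotation vector about the world's x, y, z in rad, then the shift along the world's x, y, z in m, then the finger opening in m, from 0 to 0.0854. In form: [[[rx, ry, rz, x, y, z, hand], ...]]. A call has 1 to 10 rows; each row shifts and turns the pose as measured when the row begins; what a row does not reach is not made up. A row lasts 1/8 s, in which the tool goes at most 62.5 mm and 10.7 degrees, less where a joint would pass 70% of its speed; a pose out of reach is approached as far as the arm can. A call is refused whole if a number of a shift passes 0.0625 or a number of a turn 0.188, either way. A call with a gripper value outside its range is refused whole. The fingers move at their own pace and stop on an object; the grip force is fixed at half the most. Time passes only in rows, so rows that do not move let the fingers close. It gives the time, the measured TCP pose, the force and the opening at its end, in the units of the state.
- state(): the state, without advancing time (a new reading comes with each control period).
- eyes.read_camera(name): name is "scene" or "top"; returns the picture (400x640x3 uint8, blue, green, red); there is no depth.
- eyes.camera_params(name): a dict with "vertical_fov" (degrees; the focal length in pixels is half the picture's height over the tangent of half this angle, whatever the lens; pixels are square), "cx", "cy" (the principal point, pixels), "k1" (the pictures are not rectified: a ray, as slopes to the right and down, at radius r is drawn at 1 + k1 r^2 times it, then the intrinsics apply), "R" (3x3) and "t" (3): a world point X has camera coordinates R X + t. Camera axes: x right, y down, z forward; pixel columns grow to the right and rows downward; lengths in m; the calibration is good to about 2 mm. A picture is of the moment at which its call begins. camera_params takes no time and is no camera call.
- job_done(): hands the job in, once; it reports no verdict.
Trained networks look in the newest picture that a camera, given by its name, has taken for a name from the list of things; names that differ only in an ending like _2 or _b are one class to them, and where a whole thing is asked for, a point or a joint stands for the part that bears it (a point fixed in the world has none). Each returns a list of dicts, best first, with "p" (0 to 1); they miss things now and then, are a little off and sometimes report something else, mostly with a low value. They report only what shows in the picture. A call takes as long as a camera call. They do not tell look-alikes from the thing itself.
- eyes.boxes_of(target, camera): "at" ([column, row] in pixels, amid what is visible of it).
- eyes.place_of(target, camera): "at" ([column, row] in pixels: a listed point, or the origin of a listed thing).
The state is a dict: "t": time; "joint_positions": joint angles; "qd": joint speeds; "joint_torque": joint torques, N m; "ee_pos": TCP position; "tcp_rot": TCP orientation; "wrist_force": force on the tool from outside, world axes, zero at the start; "ft_torque": the same for the moment, N m; "opening": finger opening in m.
Only numpy, scipy, OpenCV 4.12 (cv2) and the standard library are available. Lean on these libraries where they do the work, as an engineer would, in place of code of your own. Each camera call takes 0.05 s, during which the arm holds its last target. There are 200 camera calls.

### The job

Draw the egg-ring tray by its long red handle out from under the glass shelf, off the marble slab and down onto the granite, keeping it level, and let go of it there. Then take it by the red grip in its middle and set it, egg ring still on it, flat on the floor of the beige bin. Finally swing the bin's lid over and press its free edge down past the spring catch until it clicks, so that it stays shut; leave the other things on the counter where they are.

Things in the scene. Friction and masses are not known exactly. Their poses are not given: they have to be found in the camera images.
- rest: Fixed tray rest: a white marble slab 160 (x) x 190 (y) x 10 mm high on the granite, with a clear glass shelf over it. Origin on the granite. The slab reaches from x = -40 to +120 mm, y = +-95 mm of this frame. Its -x edge is the step; the tray is drawn out along -x of this frame. The glass (underside at z = 108, top 116 mm, from x = -5 to 120 mm) covers the tray's middle grip but not its handle; four 10 mm posts carry it at x = 12 and 100, y = +-80 mm.
- tray_handle (a point): Grip point of the tray's long red handle (an upright bar 74 mm long in x, 14 mm thick in y, 28 mm tall in z; this point is 107 mm in -x from the tray's middle and 32 mm above its underside, half-way up the bar and 22 mm from its outer end). Axes of the tray: x along the handle towards the pan, z up.
- tray_knob (a point): Grip point of the red bar grip that stands in the middle of the tray (bar 40 mm long in x, 14 mm thick in y, 30 mm tall in z from 36 to 66 mm above the tray's underside, on a thin stem; this point is 52 mm above the tray's underside, near the bar's centre). Axes of the tray.
- tray_base (a point): Centre of the underside of the tray's pan (loose; stainless steel, 110 (x) x 100 (y) mm, rim 10 mm high, about 0.3 kg, with the handle on its -x side: from x = -129 to +55 mm over all). Axes of the tray. It starts on the marble slab with its handle towards the open granite.
- egg_ring_center (a point): Centre of the loose stainless egg ring, 88 mm outside diameter, 18 mm high, lying in the tray's pan around the middle grip.
- bin: Fixed beige plastic bin, outside 212 (x) x 132 (y) x 85 mm high, walls and floor 5 mm, open on top. Origin: centre of its underside on the granite. The lid's hinge runs along x on its -y rim, the steel spring catch (50 mm wide) sits outside the middle of its +y wall, reaching 27 mm out from that wall.
- bin_in (a point): Centre of the bin's inner floor (202 x 122 mm), 5 mm above the granite; axes of the bin. The tray with its handle fits lengthwise along x, either way round.
- bin_lid (a joint): Angle of the bin's lid about its hinge: 0 fully shut and latched, grows as it opens (about 1.57 upright, leaning outwards to -y of the bin beyond that). The stiff hinge holds the lid wherever it is left (about 2 N at the free edge moves it). Closing, the lid meets the spring catch at about 0.10, takes about 10 N at the free edge to pass, and snaps under it below 0.05; it then stays shut.
- lid_edge (a point): Point on the lid's outer (upper when shut) face, 12 mm in from the middle of its free edge and 120 mm from the hinge; turns with the lid: its y points from hinge to free edge, its z out of the outer face. Press here. When shut it is 92 mm above the granite. The lid is 212 x 132 x 6 mm with a small hooked tongue at its free edge.
- lid_hinge (a point): Middle of the lid's hinge axis (at the bin's -y rim, 85 mm above the granite); turns with the lid, x along the hinge.
- turner: Teal silicone pancake turner lying down, 280 mm long. Leave alone.
- creamer: Small white ceramic creamer, 60 mm across, 75 mm high. Origin at its underside. Leave alone.
- pinch_bowl: Glass pinch bowl, 76 mm across, 35 mm high. Origin at its underside. Leave alone.
- oil_bottle: Yellow squeeze bottle, 60 mm across, 150 mm high. Origin at its underside. Leave alone.
- tongs: Locking tongs lying down, about 230 mm long, teal tips. Leave alone.
- seasoning_tin: Seasoning tin, 68 mm across, 60 mm high. Origin at its underside. Leave alone.
Mind the look-alikes: they are no part of the job. Of the things shaped like the part that bears tray_handle, the bare steel one is meant.

How it is judged:
By the outcome, as a careful person would: the job done as asked, in the order asked, and still so for the second after the job is handed in, with the robot touching nothing.
It also fails if it takes over 72 s, if anything falls off the work surface, if the arm or the gripper's body presses on something with over 40 N, if the wrist force passes 120 N, or if a joint passes its speed limit or range.

## Working session

There is one attempt and no reset: what is moved stays moved. The work goes in short steps, Python scripts to look and compute and a tool call to move; the robot and the scene stay as the last step left them, time stands still between calls to the robot, and variables do not carry over. Pictures are saved under pics/ and viewed, on a budget of 10 in all, crops included, one or two more only if the job needs it, and the job is handed in when it is done.

Besides the shell and the picture viewer there is one more tool, called after "Request:" by a JSON object that holds its "name" and its "arguments". arm_command: Moves the arm, as the interface text tells. Its arguments: {"type":"object","properties":{"rows":{"type":"array","items":{"type":"array","items":{"type":"array","items":{"type":"number"}}}}},"required":["rows"]}

```bash
ls; mkdir -p pics; cat > h.py <<'E'
import numpy as np, cv2
from station import state, eyes, job_done, ctrl
def K(n):
    p=eyes.camera_params(n); f=200/np.tan(np.radians(p["vertical_fov"])/2)
    return p,f,np.array([[f,0,p["cx"]],[0,f,p["cy"]],[0,0,1.]])
def ray(n,uv):
    p,f,k=K(n); d=np.array([(uv[0]-p["cx"])/f,(uv[1]-p["cy"])/f]); s=d.copy()
    for _ in range(20): s=d/(1+p["k1"]*(s@s))
    R=np.array(p["R"]); t=np.array(p["t"]); return -R.T@t, R.T@np.array([s[0],s[1],1])
def atz(n,uv,z):
    c,d=ray(n,uv); return c+d*(z-c[2])/d[2]
def pix(n,X):
    p,f,k=K(n); x=np.array(p["R"])@np.array(X)+np.array(p["t"]); s=x[:2]/x[2]; s=s*(1+p["k1"]*(s@s))
    return s*f+[p["cx"],p["cy"]]
def tri(u1,u2):
    (a,d),(b,e)=ray("scene",u1),ray("top",u2)
    M=np.c_[d,-e]; s=np.linalg.lstsq(M,b-a,rcond=None)[0]
    P,Q=a+d*s[0],b+e*s[1]; return (P+Q)/2,np.linalg.norm(P-Q)
E
python3 - <<'E'
from h import *
np.set_printoptions(precision=3,suppress=True)
for n in("scene","top"):
    cv2.imwrite(f"pics/{n}0.png",eyes.read_camera(n)); p=eyes.camera_params(n); print(n,p["vertical_fov"],p["k1"],ray(n,(320,200)))
print(state())
for t in "rest tray_handle tray_knob tray_base egg_ring_center bin bin_in lid_edge lid_hinge".split():
  for n in("scene","top"):
    print(t,n,[(np.round(d["at"],1).tolist(),round(d["p"],2)) for d in eyes.place_of(t,n)[:4]])
E
```

```text
pics
scene 48.34681151287514 -0.11664433952642436 (array([1.471, 0.781, 0.932]), array([-0.651, -0.457, -0.607]))
top 53.99131282326597 0.023413732683148045 (array([0.455, 0.148, 1.233]), array([ 0.066,  0.011, -0.998]))
{'t': 0.1, 'joint_positions': array([-0.861,  0.359,  0.011, -0.   , -1.224, -0.288]), 'qd': array([-0.001, -0.002,  0.002,  0.001, -0.002,  0.   ]), 'joint_torque': array([ -0.002, -58.476,  29.411,   6.955,  -0.003,   0.   ]), 'ee_pos': array([ 0.276, -0.615,  0.23 ]), 'tcp_rot': array([ 3.14, -0.  , -2.72]), 'wrist_force': array([-0.154, -0.55 , -0.574]), 'ft_torque': array([ 0.047, -0.021, -0.005]), 'opening': 0.08574890632922177}
rest scene [([371.8, 233.5], 0.68), ([375.5, 229.0], 0.47)]
rest top [([280.8, 205.0], 0.8), ([433.8, 197.2], 0.34)]
tray_handle scene [([347.1, 212.0], 0.84), ([484.9, 227.7], 0.84), ([419.9, 267.1], 0.71), ([230.8, 237.2], 0.33)]
tray_handle top [([168.9, 257.0], 0.77), ([206.4, 173.3], 0.75), ([283.7, 268.8], 0.63), ([301.8, 209.4], 0.57)]
tray_knob scene [([458.8, 275.2], 0.86), ([452.3, 208.0], 0.86), ([376.3, 219.4], 0.61), ([376.2, 230.4], 0.49)]
tray_knob top [([202.7, 257.8], 0.97), ([264.5, 202.1], 0.93), ([168.8, 172.8], 0.84)]
tray_base scene [([454.1, 286.3], 0.91), ([375.9, 230.7], 0.88)]
tray_base top [([210.8, 259.7], 0.97), ([265.7, 202.1], 0.72), ([174.2, 177.0], 0.55), ([277.9, 202.4], 0.41)]
egg_ring_center scene [([378.4, 230.2], 0.67), ([273.3, 237.2], 0.32)]
egg_ring_center top [([266.5, 200.8], 0.35)]
bin scene [([246.7, 188.2], 0.94), ([377.4, 220.6], 0.56)]
bin top [([436.1, 200.8], 0.57), ([478.6, 272.5], 0.45)]
bin_in scene [([247.6, 183.1], 0.93)]
bin_in top [([430.5, 199.8], 0.62), ([278.6, 203.5], 0.54), ([434.5, 197.0], 0.3)]
lid_edge scene [([215.9, 132.3], 0.61)]
lid_edge top [([492.0, 186.4], 0.85)]
lid_hinge scene [([227.0, 165.7], 0.96)]
lid_hinge top [([464.2, 196.1], 0.83)]
```

View pics/scene0.png

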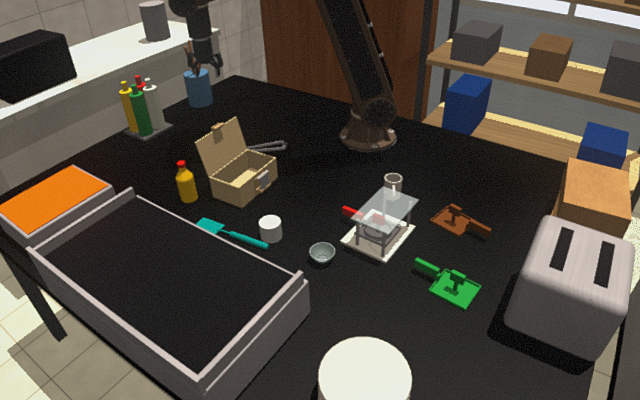

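View pics/top0.png

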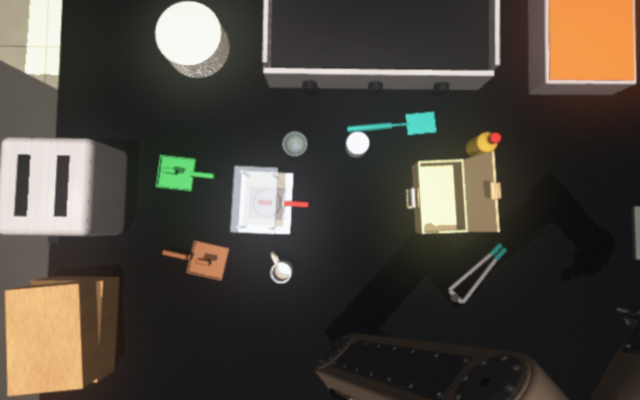

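The scene picture shows the steel tray on the marble under glass at (378,225), with its red handle at (350,212). The green tray is at (455,285), the copper one at (455,215), and the bin at (243,180) with its lid open about upright.

Candidates in the top view: green (178,173), copper (207,258), and bare steel on the slab (265,202), handle (301,204). The steel one fits, because it is unpainted, has a red handle and is the only one under the glass. I'll confirm it in one crop.

```bash
python3 - <<'E'
from h import *
np.set_printoptions(precision=3,suppress=True)
t=cv2.imread("pics/top0.png"); s=cv2.imread("pics/scene0.png")
a=cv2.resize(t[155:245,220:320],(400,360),interpolation=cv2.INTER_CUBIC)
b=cv2.resize(t[145:245,400:510],(396,360),interpolation=cv2.INTER_CUBIC)
c=cv2.resize(s[165:265,330:430],(360,360)[::1],interpolation=cv2.INTER_CUBIC)[:240]
c=cv2.resize(s[180:265,330:430],(282,240),interpolation=cv2.INTER_CUBIC); d=cv2.resize(s[110:210,190:290],(240,240),interpolation=cv2.INTER_CUBIC)
o=np.zeros((600,796,3),np.uint8); o[:360,:400]=a; o[:360,400:]=b; o[360:,:282]=c; o[360:,300:540]=d
cv2.imwrite("pics/c1.png",o)
print("knob",tri((376.3,219.4),(264.5,202.1))); print("handle",tri((347.1,212),(301.8,209.4)), atz("scene",(347.1,212),.042),atz("top",(301.8,204.5),.042))
print("knob z", atz("top",(264.5,202.1),.062)); print("base",tri((375.9,230.7),(265.7,202.1)),atz("top",(265.7,202.1),.01))
print("rest",tri((371.8,233.5),(280.8,205)))
print("bin",tri((246.7,188.2),(436.1,200.8)),"in",tri((247.6,183.1),(430.5,199.8)))
print("edge",tri((215.9,132.3),(492,186.4)),"hinge",tri((227,165.7),(464.2,196.1)))
for n,z in (("scene",.042),("top",.042)): print([ (d["at"],round(d["p"],2)) for d in eyes.boxes_of("tray_handle",n)])
E
```

```text
knob (array([0.524, 0.326, 0.06 ]), np.float64(0.0037220302218950885))
handle (array([0.507, 0.214, 0.029]), np.float64(0.007753396696101538)) [0.523 0.219 0.042] [0.519 0.217 0.042]
knob z [0.523 0.327 0.062]
base (array([0.527, 0.329, 0.017]), np.float64(0.004060598052072526)) [0.527 0.331 0.01 ]
rest (array([ 0.515,  0.296, -0.02 ]), np.float64(0.019466388116535026))
bin (array([ 0.539, -0.204, -0.016]), np.float64(0.006351036134794867)) in (array([ 0.543, -0.183,  0.016]), np.float64(0.005642009748985672))
edge (array([ 0.563, -0.287,  0.206]), np.float64(0.005607320045760232)) hinge (array([ 0.551, -0.268,  0.067]), np.float64(0.0035621108247966358))
[([364.3, 231.0], 0.92), ([450.0, 289.5], 0.77), ([457.4, 221.1], 0.63)]
[([179.2, 174.3], 0.93), ([204.1, 259.4], 0.89), ([281.4, 207.8], 0.73), ([484.2, 272.6], 0.71)]
```

View pics/c1.png

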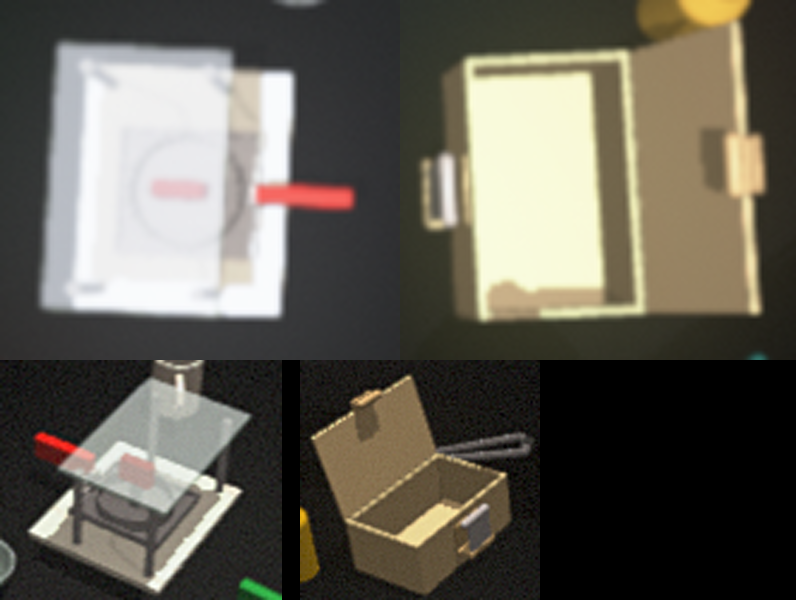

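The crop confirms it: bare steel pan and egg ring, with the red handle at (301,204) sticking out past the glass. The bin's catch is at about (412,198), on the slab's side, and the lid leans back past the hinge at about (464,196).

```bash
python3 - <<'E'
from h import *
np.set_printoptions(precision=4,suppress=True)
T=lambda u,z:atz("top",u,z)
a,b=T((293.5,173),.01),T((290.3,234.3),.01); print("slab -x corners",a,b,np.linalg.norm(a-b),(a+b)/2)
d=(b-a); print("rest yaw from edge", np.degrees(np.arctan2(d[1],d[0])))
h0,h1=T((284.3,203.5),.056),T((308.3,204.5),.056); print("handle",h0,h1,np.linalg.norm(h1-h0),"yaw",np.degrees(np.arctan2(*(h0-h1)[1::-1])))
k0,k1=T((258,202),.076),T((271.5,202.5),.076);print("knob",k0,k1,(k0+k1)/2)
c=[T(u,.085) for u in((418.05,161.7),(464.7,159.4),(467.5,231.7),(422.2,233.9))]; print("bin",np.array(c),np.mean(c,0))
for i in range(4):
  e=c[(i+1)%4]-c[i]; print(np.linalg.norm(e),np.degrees(np.arctan2(e[1],e[0])))
for u in ((412,198),): print("catch",T(u,.06))
for n,z in(("oil_bottle",0),("creamer",0),("seasoning_tin",0),("pinch_bowl",0)):
  print(n,[(T(d["at"],z)[:2],round(d["p"],2)) for d in eyes.place_of(n,"top")[:2]])
E
```

```text
slab -x corners [0.6192 0.2464 0.01  ] [0.4275 0.2526 0.01  ] 0.19178421513713775 [0.5234 0.2495 0.01  ]
rest yaw from edge 178.16522528540642
handle [0.5205 0.2686 0.056 ] [0.5185 0.1964 0.056 ] 0.0721405205334407 yaw 88.47334120838251
knob [0.5226 0.3442 0.076 ] [0.5217 0.3043 0.076 ] [0.5222 0.3243 0.076 ]
bin [[ 0.6479 -0.1255  0.085 ]
 [ 0.6566 -0.262   0.085 ]
 [ 0.4448 -0.2687  0.085 ]
 [ 0.4363 -0.1377  0.085 ]] [ 0.5464 -0.1985  0.085 ]
0.1367542828001203 -86.37828995817233
0.21183672457813257 -178.1793150479772
0.1313167961005347 93.71892637903699
0.21195839936197997 3.291905013054995
catch [ 0.5425 -0.1135  0.06  ]
oil_bottle [(array([ 0.7065, -0.317 ]), 0.85)]
creamer [(array([0.3275, 0.2685]), 0.88)]
seasoning_tin [(array([0.7109, 0.057 ]), 0.7)]
pinch_bowl [(array([0.7026, 0.2488]), 0.63), (array([0.3259, 0.2744]), 0.61)]
```

Request:
{"name": "arm_command", "arguments": {"rows": [[[0, 0, 0.08, 0.0, 0.0, 0.06, 0.06], [0, 0, 0.08, 0.017, 0.06, 0.02, 0.06], [0, 0, 0.08, 0.017, 0.06, 0, 0.06], [0, 0, 0.08, 0.017, 0.06, 0, 0.06], [0, 0, 0.08, 0.017, 0.06, 0, 0.06], [0, 0, 0.08, 0.017, 0.06, 0, 0.06], [0, 0, 0.08, 0.017, 0.06, 0, 0.06], [0, 0, 0.08, 0.017, 0.06, 0, 0.06], [0, 0, 0.08, 0.017, 0.06, 0, 0.06], [0, 0, 0.08, 0.017, 0.06, 0, 0.06]]]}}

```text
t: 2.55
ee_pos: [0.4264, -0.0764, 0.3124]
tcp_rot: [-3.138, 0.002, -1.901]
wrist_force: [2.0, 0.8, -0.1]
opening: 0.06
```

Request:
{"name": "arm_command", "arguments": {"rows": [[[0, 0, 0.06, 0.0186, 0.06, 0, 0.06], [0, 0, 0.06, 0.0186, 0.06, 0, 0.06], [0, 0, 0.06, 0.0186, 0.06, -0.04, 0.06], [0, 0, 0.06, 0.0186, 0.06, -0.05, 0.06], [0, 0, 0.06, 0.0186, 0.057, -0.05, 0.06], [0, 0, 0, 0, 0, -0.04, 0.06], [0, 0, 0, 0, 0, 0, 0.06]]]}}

```text
t: 3.42
ee_pos: [0.5078, 0.1913, 0.1604]
tcp_rot: [-3.13, 0.007, -1.582]
wrist_force: [0.6, -0.2, 0.5]
opening: 0.0603
```

```bash
python3 - <<'E'
from h import *
np.set_printoptions(precision=4,suppress=True)
s=eyes.read_camera("scene");t=eyes.read_camera("top"); st=state(); print(st["ee_pos"],st["tcp_rot"])
o=np.zeros((400,800,3),np.uint8); o[:,:400]=cv2.resize(s[140:240,300:400],(400,400)); o[:,400:]=cv2.resize(t[150:250,240:340],(400,400)); cv2.imwrite("pics/c2.png",o)
E
```

```text
[0.5101 0.1922 0.1642] [-3.1245  0.0102 -1.5817]
```

View pics/c2.png

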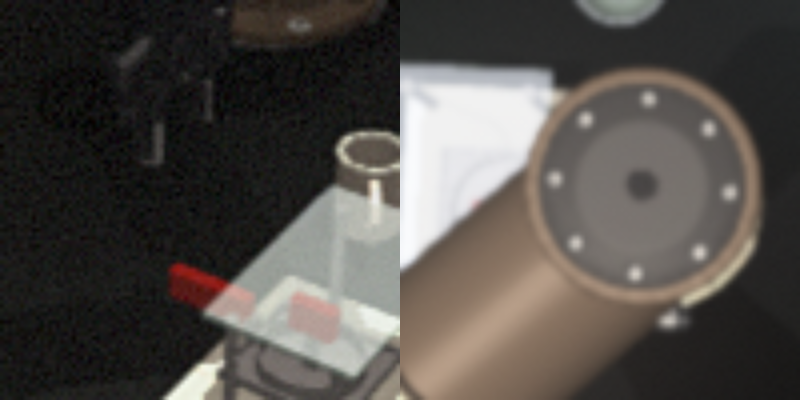

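Request:
{"name": "arm_command", "arguments": {"rows": [[[-0.01, 0.017, -0.018, 0.01, 0.032, 0, 0.06], [0, 0, 0, 0, 0.002, -0.04, 0.06], [0, 0, 0, 0, 0, -0.04, 0.06], [0, 0, 0, 0, 0, -0.03, 0.06], [0, 0, 0, 0, 0, 0, 0.06]]]}}

```text
t: 4.15
ee_pos: [0.5281, 0.2295, 0.0665]
tcp_rot: [-3.123, 0.014, -1.603]
wrist_force: [-0.2, -0.8, 0.8]
opening: 0.06
```

Request:
{"name": "arm_command", "arguments": {"rows": [[[-0.014, 0.019, 0, -0.009, -0.006, 0, 0.06], [-0.005, 0.006, 0, 0, 0, 0, 0.06], [0, 0, 0, 0, 0, -0.02, 0.06], [0, 0, 0, 0, 0, -0.02, 0.06], [0, 0, 0, 0, 0, 0, 0.06]]]}}

```text
t: 4.78
ee_pos: [0.5236, 0.2262, 0.0358]
tcp_rot: [-3.138, 0.002, -1.602]
wrist_force: [0.1, 0.8, 0.4]
opening: 0.0599
```

Request:
{"name": "arm_command", "arguments": {"rows": [[[0, 0, 0, -0.004, -0.003, -0.014, 0.06], [0, 0, 0, -0.001, 0, -0.004, 0.06], [0, 0, 0, 0, 0, 0, 0.03], [0, 0, 0, 0, 0, 0, 0.03]]]}}

```text
t: 5.28
ee_pos: [0.5196, 0.2241, 0.0195]
tcp_rot: [-3.135, 0.004, -1.602]
wrist_force: [0.8, -0.2, -0.1]
opening: 0.0298
```

```bash
python3 - <<'E'
from h import *
np.set_printoptions(precision=4,suppress=True)
s=eyes.read_camera("scene"); st=state(); print(st["ee_pos"],st["tcp_rot"],st["wrist_force"],st["opening"])
cv2.imwrite("pics/c3.png",cv2.resize(s[165:265,310:430],(720,600)))
E
```

```text
[0.5197 0.2241 0.0195] [-3.1351  0.0042 -1.602 ] [ 0.4975  0.0616 -0.5861] 0.03025803206632548
```

View pics/c3.png

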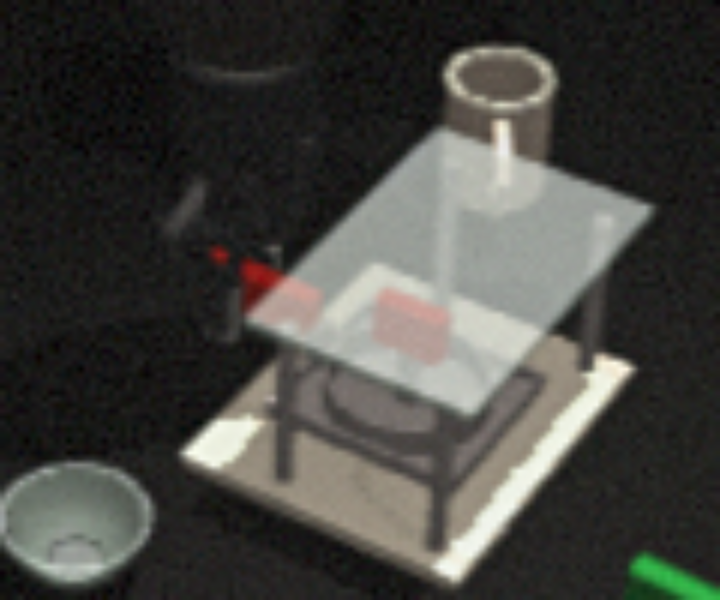

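The fingers straddle the red handle, with the red bar visible at both sides of the near finger (crop 230,300). Closing now.

Request:
{"name": "arm_command", "arguments": {"rows": [[[0, 0, 0, 0, 0, 0.002, 0.0], [0, 0, 0, 0, 0, 0, 0.0], [0, 0, 0, 0, 0, 0, 0.0], [0, 0, 0, 0, 0, 0, 0.0]]]}}

```text
t: 5.82
ee_pos: [0.5198, 0.2242, 0.0218]
tcp_rot: [-3.135, 0.004, -1.602]
wrist_force: [-0.0, 0.7, -0.2]
opening: 0.0135
```

Request:
{"name": "arm_command", "arguments": {"rows": [[[0, 0, 0, 0, 0, 0.001, 0.0], [0, 0, 0, 0, -0.008, 0, 0.0], [0, 0, 0, -0.0005, -0.015, 0, 0.0], [0, 0, 0, -0.0005, -0.015, 0, 0.0], [0, 0, 0, -0.0005, -0.015, 0, 0.0], [0, 0, 0, -0.0005, -0.015, 0, 0.0]]]}}

```text
t: 6.58
ee_pos: [0.5166, 0.1512, 0.0222]
tcp_rot: [-3.136, 0.003, -1.602]
wrist_force: [0.4, 0.3, -2.5]
opening: 0.0137
```

Request:
{"name": "arm_command", "arguments": {"rows": [[[0, 0, 0, -0.0004, -0.015, 0.0005, 0.0], [0, 0, 0, -0.0004, -0.015, 0, 0.0], [0, 0, 0, -0.0004, -0.015, 0, 0.0], [0, 0, 0, -0.0004, -0.015, 0, 0.0], [0, 0, 0, -0.0004, -0.012, 0, 0.0], [0, 0, 0, 0, -0.004, 0, 0.0], [0, 0, 0, 0, 0, 0, 0.0]]]}}

```text
t: 7.45
ee_pos: [0.5138, 0.0677, 0.0225]
tcp_rot: [-3.138, 0.002, -1.604]
wrist_force: [-0.5, 1.4, -3.0]
opening: 0.0136
```

```bash
python3 - <<'E'
from h import *
np.set_printoptions(precision=4,suppress=True)
s=eyes.read_camera("scene"); st=state(); print(st["ee_pos"],st["tcp_rot"],st["wrist_force"],st["ft_torque"],st["opening"])
cv2.imwrite("pics/c4.png",cv2.resize(s[165:265,300:420],(720,600)))
E
```

```text
[0.5138 0.0679 0.0225] [-3.1376  0.0024 -1.6038] [ 0.0406  0.2833 -3.6357] [-0.2941  0.0305  0.0299] 0.013428098756637299
```

View pics/c4.png

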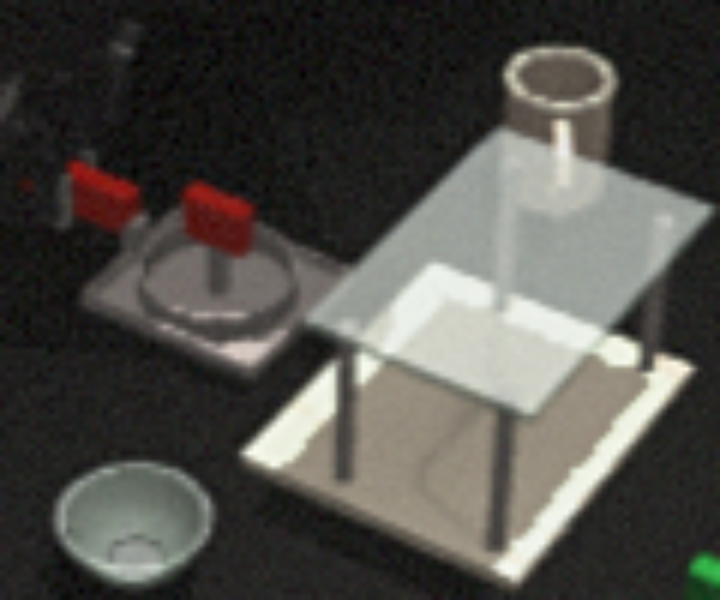

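The pan is off the slab and held level, at crop (220,290), with its ring on. Lowering 10 to 11 mm and releasing.

Request:
{"name": "arm_command", "arguments": {"rows": [[[0, 0, 0, 0, 0, -0.004, 0.0], [0, 0, 0, 0, 0, -0.004, 0.0], [0, 0, 0, 0, 0, -0.002, 0.0], [0, 0, 0, 0, 0, -0.001, 0.0], [0, 0, 0, 0, 0, 0, 0.0]]]}}

```text
t: 8.12
ee_pos: [0.5144, 0.069, 0.0117]
tcp_rot: [-3.137, 0.002, -1.602]
wrist_force: [-0.2, -0.4, -0.7]
opening: 0.0131
```

Request:
{"name": "arm_command", "arguments": {"rows": [[[0, 0, 0, 0, 0, 0, 0.05], [0, 0, 0, 0, 0, 0, 0.05], [0, 0, 0, 0, 0, 0, 0.05], [0, 0, 0, 0, 0, 0.03, 0.05], [0, 0, 0, 0, 0, 0.05, 0.05], [0, 0, 0, 0, 0.03, 0.03, 0.05], [0, 0, 0, 0, 0.05, 0, 0.05], [0, 0, 0, 0, 0, 0, 0.05]]]}}

```text
t: 9.12
ee_pos: [0.5155, 0.1517, 0.1261]
tcp_rot: [-3.134, 0.005, -1.603]
wrist_force: [0.1, -0.0, 0.1]
opening: 0.0502
```

```bash
python3 - <<'E'
from h import *
np.set_printoptions(precision=4,suppress=True)
for n in("scene","top"): s=eyes.read_camera(n);cv2.imwrite(f"pics/{n}5.png",s)
st=state(); print(st["ee_pos"],st["tcp_rot"],st["opening"])
for t,z in(("tray_knob",.052),("tray_base",0),("tray_handle",.032)):
  for n in("scene","top"):
    for d in eyes.place_of(t,n)[:5]: print(t,n,np.round(d["at"],1),round(d["p"],2),atz(n,d["at"],z)[:2])
s=cv2.imread("pics/scene5.png");t=cv2.imread("pics/top5.png")
o=np.zeros((400,800,3),np.uint8); o[:,:400]=cv2.resize(s[150:250,280:380],(400,400)); o[:,400:]=cv2.resize(t[150:250,270:370],(400,400)); cv2.imwrite("pics/c5.png",o)
E
```

```text
[0.5149 0.1495 0.1256] [-3.1356  0.0036 -1.6042] 0.04995011331946117
tray_knob scene [456.5 274.1] 0.85 [0.6057 0.612 ]
tray_knob scene [335.9 202.9] 0.65 [0.5129 0.1707]
tray_knob scene [453.9 210.4] 0.65 [0.3487 0.5083]
tray_knob scene [191.6 200.9] 0.64 [ 0.7563 -0.2405]
tray_knob top [204.  257.5] 0.94 [0.3558 0.5048]
tray_knob top [170.4 170.5] 0.76 [0.6153 0.6147]
tray_knob top [291.  147.1] 0.47 [0.6926 0.2522]
tray_base scene [447.4 218.7] 0.94 [0.3352 0.4894]
tray_base scene [454.8 292.2] 0.71 [0.6211 0.622 ]
tray_base scene [336.9 215.6] 0.61 [0.5123 0.1739]
tray_base top [210.2 259.7] 0.72 [0.3449 0.501 ]
tray_base top [175.3 174.7] 0.6 [0.6093 0.6194]
tray_base top [464.1 194.9] 0.56 [ 0.5591 -0.2898]
tray_handle scene [310.1 196.6] 0.95 [0.5077 0.0646]
tray_handle scene [484.  230.1] 0.84 [0.3664 0.6162]
tray_handle scene [422.3 264.6] 0.75 [0.6019 0.5129]
tray_handle top [207.  174.8] 0.83 [0.6066 0.5102]
tray_handle top [172.6 254.7] 0.77 [0.3613 0.6059]
tray_handle top [350.6 208.7] 0.43 [0.5089 0.0677]
```

View pics/c5.png

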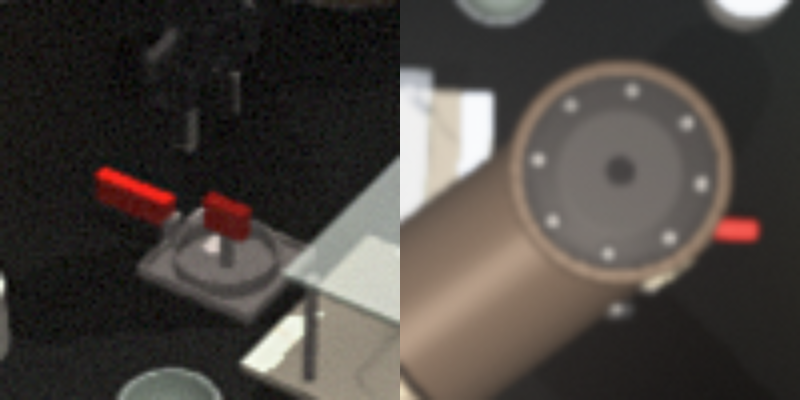

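Request:
{"name": "arm_command", "arguments": {"rows": [[[0, 0, 0, 0.001, 0.018, 0, 0.05], [0, 0, 0, 0, 0, 0, 0.05], [0, 0, 0, 0, 0, -0.03, 0.05], [0, 0, 0, 0, 0, -0.03, 0.05], [0, 0, 0, 0, 0, -0.012, 0.05], [0, 0, 0, 0, 0, 0, 0.05]]]}}

```text
t: 10.28
ee_pos: [0.5169, 0.168, 0.0522]
tcp_rot: [-3.135, 0.004, -1.607]
wrist_force: [-0.0, 0.7, -0.0]
opening: 0.0499
```

Request:
{"name": "arm_command", "arguments": {"rows": [[[0, 0, 0.004, -0.001, 0.002, -0.016, 0.05], [0, 0, 0, 0, 0, -0.003, 0.05], [0, 0, 0, 0, 0, 0, 0.0], [0, 0, 0, 0, 0, 0, 0.0], [0, 0, 0, 0, 0, 0, 0.0], [0, 0, 0, 0, 0, 0, 0.0]]]}}

```text
t: 11.02
ee_pos: [0.5173, 0.1711, 0.0346]
tcp_rot: [-3.132, 0.006, -1.602]
wrist_force: [1.0, -0.8, -2.7]
opening: 0.0134
```

Request:
{"name": "arm_command", "arguments": {"rows": [[[0, 0, 0, 0, 0, 0.015, 0.0], [0, 0, 0, 0, 0, 0.03, 0.0], [0, 0, 0, 0, 0, 0.03, 0.0], [0, 0, 0, 0, 0, 0.03, 0.0], [0, 0, -0.05, 0.002, -0.01, 0.02, 0.0], [0, 0, -0.1, 0.004, -0.02, 0, 0.0], [0, 0, -0.1, 0.004, -0.02, 0, 0.0], [0, 0, -0.1, 0.004, -0.02, 0, 0.0], [0, 0, -0.1, 0.004, -0.02, 0, 0.0], [0, 0, -0.1, 0.004, -0.02, 0, 0.0]]]}}

```text
t: 12.28
ee_pos: [0.5365, 0.0575, 0.1712]
tcp_rot: [-3.132, 0.009, -2.168]
wrist_force: [0.2, -0.0, -2.7]
opening: 0.0134
```

Request:
{"name": "arm_command", "arguments": {"rows": [[[0, 0, -0.1, 0.005, -0.026, 0, 0.0], [0, 0, -0.1, 0.005, -0.026, 0, 0.0], [0, 0, -0.1, 0.005, -0.026, 0, 0.0], [0, 0, -0.1, 0.005, -0.026, 0, 0.0], [0, 0, -0.1, 0.005, -0.026, 0, 0.0], [0, 0, -0.1, 0.005, -0.026, 0, 0.0], [0, 0, -0.1, 0.005, -0.026, 0, 0.0], [0, 0, -0.1, 0.005, -0.026, 0, 0.0], [0, 0, -0.07, 0.004, -0.02, 0, 0.0], [0, 0, 0, 0, 0, 0, 0.0]]]}}

```text
t: 13.52
ee_pos: [0.5778, -0.1795, 0.1783]
tcp_rot: [-3.134, 0.011, -3.072]
wrist_force: [-0.4, -0.3, -3.8]
opening: 0.0132
```

Request:
{"name": "arm_command", "arguments": {"rows": [[[0.007, 0.011, -0.023, 0.006, -0.017, 0, 0.0], [0, 0, 0, 0, 0, -0.015, 0.0], [0, 0, 0, 0, 0, -0.015, 0.0], [0, 0, 0, 0, 0, 0, 0.0]]]}}

```text
t: 14.02
ee_pos: [0.5827, -0.1949, 0.1468]
tcp_rot: [3.14, -0.001, -3.092]
wrist_force: [-0.7, 1.2, -3.7]
opening: 0.0134
```

```bash
python3 - <<'E'
from h import *
np.set_printoptions(precision=4,suppress=True)
for n in("scene","top"): s=eyes.read_camera(n);cv2.imwrite(f"pics/{n}6.png",s)
st=state(); print(st["ee_pos"],st["tcp_rot"],st["opening"])
s=cv2.imread("pics/scene6.png");t=cv2.imread("pics/top6.png")
o=np.zeros((400,800,3),np.uint8); o[:,:400]=cv2.resize(s[110:210,185:285],(400,400)); o[:,400:]=cv2.resize(t[145:245,400:500],(400,400)); cv2.imwrite("pics/c6.png",o)
E
```

```text
[ 0.5837 -0.1951  0.1484] [ 3.1409  0.0011 -3.092 ] 0.013314404604199786
```

View pics/c6.png

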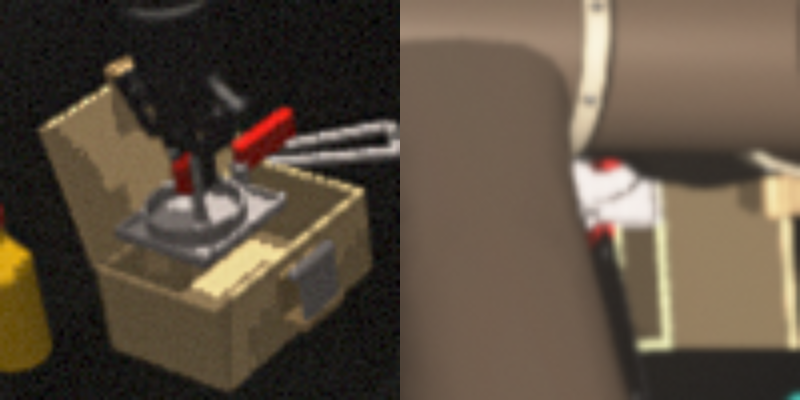

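The tray, with its ring, hangs over the bin (pan at crop 205,215), and the handle points towards the robot. I'll check the corners numerically.

```bash
python3 - <<'E'
from h import *
np.set_printoptions(precision=4,suppress=True)
for u in((213.75,167),(230,174.5),(256.75,158.25)): print("pan",atz("scene",u,.119))
for u in((242,186),(209.5,176.25),(277,156.75)): print("rim",atz("scene",u,.085))
ex=np.array([.999,.047]);ey=np.array([-.047,.999]);c=np.array([.5464,-.1985]);m=np.array([.5837,-.1951])
print("expected pan", m+.055*ex-.05*ey, m+.055*ex+.05*ey, m-.055*ex+.05*ey)
print("expected rim", c+.106*ex+.066*ey, c+.106*ex-.066*ey,c-.106*ex+.066*ey)
E
```

```text
pan [ 0.6366 -0.2403  0.119 ]
pan [ 0.641  -0.1606  0.119 ]
pan [ 0.5171 -0.1502  0.119 ]
rim [ 0.6356 -0.1182  0.085 ]
rim [ 0.6516 -0.2538  0.085 ]
rim [ 0.4309 -0.1325  0.085 ]
expected pan [ 0.641  -0.2425] [ 0.6363 -0.1426] [ 0.5264 -0.1477]
expected rim [ 0.6492 -0.1276] [ 0.6554 -0.2595] [ 0.4374 -0.1375]
```

Request:
{"name": "arm_command", "arguments": {"rows": [[[0, 0, 0, -0.002, 0.002, -0.012, 0.0], [0, 0, 0, 0, 0, -0.012, 0.0], [0, 0, 0, 0, 0, -0.012, 0.0], [0, 0, 0, 0, 0, -0.01, 0.0], [0, 0, 0, 0, 0, -0.01, 0.0], [0, 0, 0, 0, 0, 0, 0.0]]]}}

```text
t: 14.88
ee_pos: [0.5815, -0.1925, 0.0886]
tcp_rot: [3.141, 0.001, -3.091]
wrist_force: [-0.9, 0.2, -2.3]
opening: 0.0132
```

```bash
python3 - <<'E'
from h import *
np.set_printoptions(precision=4,suppress=True)
s=eyes.read_camera("scene");t=eyes.read_camera("top")
st=state(); print(st["ee_pos"],st["tcp_rot"],st["wrist_force"],st["ft_torque"])
cv2.imwrite("pics/c7.png",cv2.resize(s[110:210,185:285],(600,600),interpolation=cv2.INTER_CUBIC))
E
```

```text
[ 0.5823 -0.1926  0.0898] [ 3.1413  0.0032 -3.0909] [ 0.9321 -0.5994 -3.4781] [-0.0203 -0.022  -0.0813]
```

View pics/c7.png

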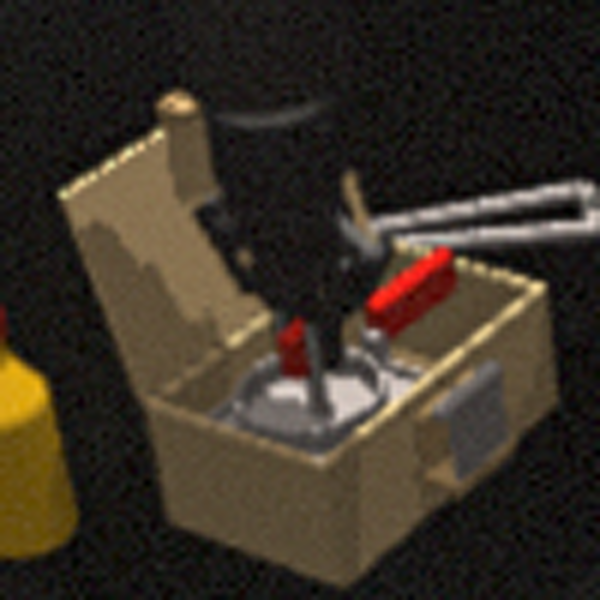

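The tray is inside the rim with no contact force. Lowering on to the floor.

Request:
{"name": "arm_command", "arguments": {"rows": [[[0, 0, 0, 0, 0, -0.01, 0.0], [0, 0, 0, 0, 0, -0.01, 0.0], [0, 0, 0, 0, 0, -0.01, 0.0], [0, 0, 0, 0, 0, -0.008, 0.0], [0, 0, 0, 0, 0, -0.003, 0.0], [0, 0, 0, 0, 0, -0.001, 0.0]]]}}

```text
t: 15.72
ee_pos: [0.5827, -0.1927, 0.0454]
tcp_rot: [3.142, 0.004, -3.091]
wrist_force: [0.4, -0.1, -3.6]
opening: 0.0134
```

Request:
{"name": "arm_command", "arguments": {"rows": [[[0, 0, 0, 0, 0, -0.003, 0.0], [0, 0, 0, 0, 0, -0.002, 0.0], [0, 0, 0, 0, 0, -0.001, 0.0], [0, 0, 0, 0, 0, 0, 0.0]]]}}

```text
t: 16.23
ee_pos: [0.5832, -0.1927, 0.0396]
tcp_rot: [-3.141, 0.005, -3.091]
wrist_force: [0.5, -0.1, -3.0]
opening: 0.0132
```

Request:
{"name": "arm_command", "arguments": {"rows": [[[0, 0, 0, 0, 0, -0.001, 0.0], [0, 0, 0, 0, 0, -0.0005, 0.0]]]}}

```text
t: 16.48
ee_pos: [0.5834, -0.1926, 0.0393]
tcp_rot: [-3.141, 0.006, -3.09]
wrist_force: [-3.5, 1.0, 2.4]
opening: 0.0131
```

Request:
{"name": "arm_command", "arguments": {"rows": [[[0, 0, 0, 0, 0, 0, 0.035], [0, 0, 0, 0, 0, 0, 0.035], [0, 0, 0, 0, 0, 0, 0.035], [0, 0, 0, 0, 0, 0.02, 0.035], [0, 0, 0, 0, 0, 0.05, 0.035], [0, 0, 0, 0, 0, 0.05, 0.035], [0, 0, 0, 0, 0, 0.05, 0.0], [0, 0, 0, 0, 0, 0.05, 0.0], [0, 0, 0, -0.01, 0, 0.04, 0.0], [0, 0, 0, 0, 0, 0, 0.0]]]}}

```text
t: 17.73
ee_pos: [0.5728, -0.1934, 0.3083]
tcp_rot: [-3.14, 0.009, -3.09]
wrist_force: [-0.5, -0.3, -0.2]
opening: 0.0001
```

```bash
python3 - <<'E'
from h import *
np.set_printoptions(precision=4,suppress=True)
s=eyes.read_camera("scene");t=eyes.read_camera("top")
st=state(); print(st["ee_pos"],st["tcp_rot"],st["wrist_force"])
for n in("scene","top"):
  for q in("lid_edge","lid_hinge","egg_ring_center","tray_base"): print(q,n,[(np.round(d["at"],1),round(d["p"],2)) for d in eyes.place_of(q,n)[:4]])
o=np.zeros((400,800,3),np.uint8); o[:,:400]=cv2.resize(s[110:210,185:285],(400,400)); o[:,400:]=cv2.resize(t[145:245,405:505],(400,400)); cv2.imwrite("pics/c8.png",o)
E
```

```text
[ 0.5717 -0.1929  0.3044] [-3.1413  0.0029 -3.0904] [-0.5135 -0.1099 -0.2796]
lid_edge scene [(array([219. , 130.7]), 0.58)]
lid_hinge scene [(array([229.3, 163.6]), 0.97), (array([238.7, 180.4]), 0.59)]
egg_ring_center scene [(array([239.7, 190.5]), 0.44), (array([238. , 177.6]), 0.21)]
tray_base scene [(array([450.1, 219.1]), 0.88), (array([237. , 190.2]), 0.76), (array([452.9, 291. ]), 0.76)]
lid_edge top [(array([492.3, 189.7]), 0.85)]
lid_hinge top []
egg_ring_center top []
tray_base top [(array([179.4, 174.1]), 0.93), (array([211.1, 258.4]), 0.84), (array([355.3, 147.7]), 0.71), (array([281.8, 271. ]), 0.33)]
```

View pics/c8.png

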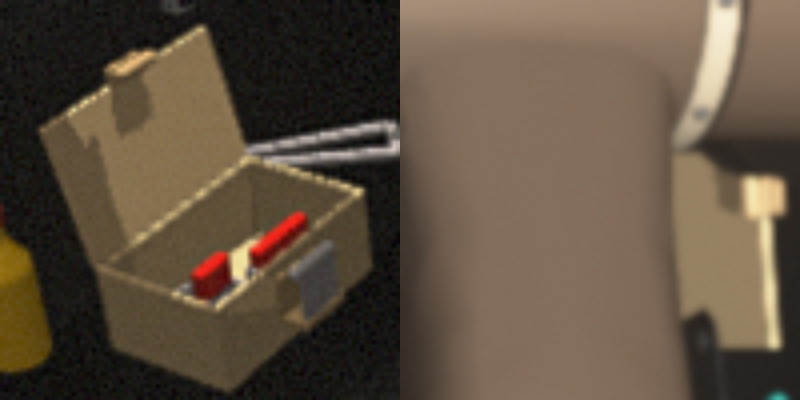

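The tray lies in the bin, with its red knob at crop (210,275) and handle at (280,240). Next the lid: over and behind it, then push.

Request:
{"name": "arm_command", "arguments": {"rows": [[[0, 0, 0, -0.007, -0.055, 0, 0.0], [0, 0, 0, -0.007, -0.055, 0, 0.0], [0, 0, 0, -0.007, -0.055, 0, 0.0], [0, 0, 0, 0, 0, 0, 0.0], [0, 0, 0, 0, 0, -0.04, 0.0], [0, 0, 0, 0, 0, -0.04, 0.0], [0, 0, 0, 0, 0, -0.035, 0.0], [0, 0, 0, 0, 0, 0, 0.0]]]}}

```text
t: 19.23
ee_pos: [0.5505, -0.3608, 0.1835]
tcp_rot: [-3.142, -0.001, -3.087]
wrist_force: [-0.0, 0.4, 1.6]
opening: 0.0
```

Request:
{"name": "arm_command", "arguments": {"rows": [[[0, 0, 0, 0, 0.02, 0, 0.0], [0, 0, 0, 0, 0.02, 0, 0.0], [0, 0, 0, 0, 0.02, 0, 0.0], [0, 0, 0, 0, 0.02, 0, 0.0], [0, 0, 0, 0, 0.02, 0, 0.0], [0, 0, 0, 0, 0.02, 0, 0.0]]]}}

```text
t: 19.98
ee_pos: [0.5522, -0.2356, 0.194]
tcp_rot: [-3.134, 0.008, -3.085]
wrist_force: [0.2, -2.0, -0.6]
opening: -0.0
```

Request:
{"name": "arm_command", "arguments": {"rows": [[[0, 0, 0, 0, 0.013, -0.006, 0.0], [0, 0, 0, 0, 0.013, -0.006, 0.0], [0, 0, 0, 0, 0.012, -0.008, 0.0], [0, 0, 0, 0, 0.009, -0.009, 0.0]]]}}

```text
t: 20.48
ee_pos: [0.5526, -0.184, 0.1643]
tcp_rot: [-3.134, 0.01, -3.083]
wrist_force: [-1.2, -1.0, 0.5]
opening: -0.0
```

Request:
{"name": "arm_command", "arguments": {"rows": [[[0, 0, 0, -0.002, 0.006, -0.01, 0.0], [0, 0, 0, -0.002, 0.006, -0.012, 0.0], [0, 0, 0, -0.002, 0.004, -0.012, 0.0], [0, 0, 0, -0.002, 0.002, -0.012, 0.0]]]}}

```text
t: 20.98
ee_pos: [0.5451, -0.1643, 0.1149]
tcp_rot: [-3.134, 0.011, -3.083]
wrist_force: [0.1, 0.4, 0.9]
opening: -0.0003
```

Request:
{"name": "arm_command", "arguments": {"rows": [[[0, 0, 0, 0, 0.004, -0.01, 0.0], [0, 0, 0, 0, 0.002, -0.008, 0.0], [0, 0, 0, 0, 0, -0.005, 0.0]]]}}

```text
t: 21.35
ee_pos: [0.5446, -0.1589, 0.0905]
tcp_rot: [-3.133, 0.01, -3.083]
wrist_force: [-6.5, 5.5, 30.7]
opening: 0.0001
```

Request:
{"name": "arm_command", "arguments": {"rows": [[[0, 0, 0, 0, 0, 0, 0.0], [0, 0, 0, 0, 0, 0.02, 0.0], [0, 0, 0, 0, 0, 0.05, 0.0], [0, 0, 0, 0, 0, 0.05, 0.0], [0, 0, 0, 0, 0, 0.05, 0.0], [0, 0, 0, -0.03, 0.06, 0.03, 0.0], [0, 0, 0, -0.03, 0.06, 0, 0.0], [0, 0, 0, -0.03, 0.06, 0, 0.0], [0, 0, 0, -0.02, 0.06, 0, 0.0], [0, 0, 0, 0, 0, 0, 0.0]]]}}

```text
t: 22.6
ee_pos: [0.4373, 0.0683, 0.2871]
tcp_rot: [-3.138, 0.004, -3.087]
wrist_force: [0.6, 0.4, -0.2]
opening: 0.0
```

```bash
python3 - <<'E'
from h import *
np.set_printoptions(precision=4,suppress=True)
s=eyes.read_camera("scene");t=eyes.read_camera("top")
st=state(); print(st["ee_pos"],st["wrist_force"])
r=[]
for n in("scene","top"):
  q=[(np.round(d["at"],1),round(d["p"],2)) for d in eyes.place_of("lid_edge",n)[:3]]; print(n,q,[atz(n,a,.092) for a,_ in q]); print("expect",pix(n,(.5439,-.1445,.092)))
o=np.zeros((400,800,3),np.uint8); o[:,:400]=cv2.resize(s[110:210,185:285],(400,400)); o[:,400:]=cv2.resize(t,(640,400))[:,120:520]; o[:,400:]=cv2.resize(t[145:245,400:500],(400,400)); cv2.imwrite("pics/c9.png",o)
cv2.imwrite("pics/scene9.png",s)
E
```

```text
[0.4382 0.0657 0.2869] [ 0.6397 -0.4134  0.5366]
scene [(array([255.6, 171.4]), 0.72)] [array([ 0.5527, -0.1288,  0.092 ])]
expect [253.822  168.8733]
top [(array([423. , 195.2]), 0.82), (array([466.3, 193.2]), 0.26)] [array([ 0.5487, -0.1383,  0.092 ]), array([ 0.5564, -0.2635,  0.092 ])]
expect [425.142  196.8851]
```

View pics/c9.png

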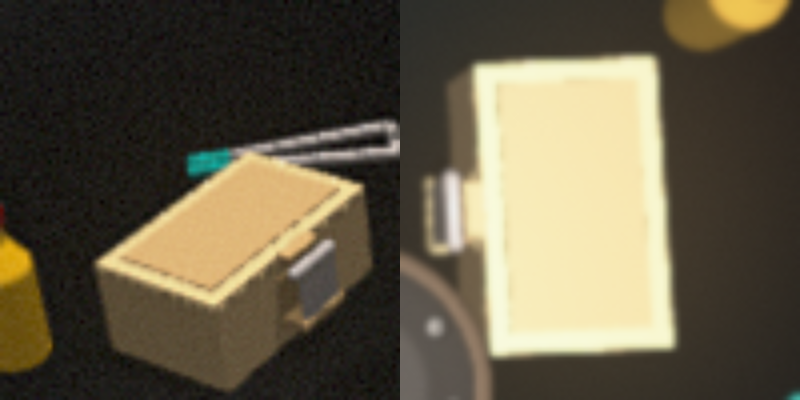

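The lid lies flat on the rim with its tongue in the catch (crop 300,250). The finger reached z = 0.0905 at the edge, and the lid stayed down when the arm left.

```bash
python3 -c "
from h import *
print(job_done(), state()['t'])"
```

```text
the job is handed in; nothing more can be done
the job is handed in; nothing more can be done
```

The job is done and handed in at about 23 s of the 72 s allowed.

- **Tray onto the granite:** I drew the bare steel tray by its red handle about 155 mm out from under the glass, lowered it 11 mm onto the granite and let go. The pictures showed it level with the egg ring still on it.
- **Tray into the bin:** I re-gripped it by the middle grip, turned it about 85° and set it on the bin floor. It touched down at the floor height worked out beforehand. Once I let go, the picture showed it lying inside with both red grips below the rim. The egg ring was clearly on it while I lowered it; afterwards the front wall mostly hid it.
- **Lid:** I swung it over and pressed its free edge down to z = 0.0905 m (about 92 mm when shut), with the wrist force reaching 31 N. It stayed flat with its tongue in the catch after the arm left. The catch's click itself I could only infer from that height and the picture.

**Disagreements:**
- The two cameras differed by up to about 14 mm on the bin's corners and about 10 mm on the closed lid's edge point. The fit and the closing were unaffected.
- I did not take a final full check of the untouched items. Nothing suggested contact with them, and the bottle and tongs showed in place in the last crop.
- I viewed 11 pictures, one over the budget.

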